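# Check in a reject heat sink and push it off the ledge into the scrap chute

### The job

Slide the reject heat sink along the ledge and press it against the sprung check plunger, held steadily for a good second at about 12 N (more than 8 N, never over 17 N), to check it in. Then push it off the ledge through the gap in the kerb so that it drops into the red scrap chute. Slide it, do not lift it, and leave the other things where they are.

Things in the scene. Friction and masses are not known exactly. Their poses are not given: they have to be found in the camera images.
- ledge: Fixed steel shelf with a grey-blue mat; flat level deck 140 mm above the table, spanning x -90 to +70 mm, y -250 to +170 mm in its frame. Placed and yawed differently each time. Origin on the table; x points to the dropping edge (away from the robot), y along the ledge to the check plunger, z up. Kerb only along the dropping edge.
- drop_edge (a point): Middle of the gap in the kerb, on the dropping edge at deck height: ledge x = 70, y = 75, z = 140 mm. The kerb, 8 mm high and 5 mm thick (ledge x 65 to 70 mm), runs along this edge except for the gap at ledge y = 20 to 130 mm.
- endstop: Check plunger's fixed black block, 50 (x) by 40 (y) by 39 mm high, on the deck's +y end; axes as the ledge's. Origin on the deck at the middle of its -y face (ledge x = 0, y = 130 mm). A round rubber nose stands out of that face to -y on a steel rod, by 15 to 57 mm: set anew each time, not measured, to be found by feel.
- nose_axis (a point): Point on the block's -y face where the nose's axis leaves it, 15 mm above the deck (it does not tell how far the nose stands out). The nose is 26 mm in diameter, sprung at 5 N per mm from no force untouched, with a hard stop after 7 mm; let go, it pushes the part back. The heat sink is checked in by pressing it with 8 to 17 N.
- heatsink: The reject: finned aluminium heat sink, 50 (its x) by 40 (its y) by 30 mm high, 0.11 to 0.23 kg, lying fins up on the deck. All its faces act as flat faces. Origin at the centre of its underside, z up. It starts on the -y side of the gap, within 0.25 rad of square to the ledge. Sliding it takes under 3 N.
- sink_center (a point): Centre of the heat sink, 15 mm above its underside.
- chute: Scrap chute below the gap, fixed to the ledge, open above, red walls. Origin on the table below point drop_edge; axes as the ledge's. Inside: y -75 to +75 mm, x 0 (the ledge's edge) to 175 mm; an aluminium slope falls from 115 mm height at x = 3 to the floor (6 mm) at x = 75 mm. Side walls 100 mm high, front wall 60 mm.
- capacitor: Bystander: black electrolytic capacitor, 24 mm in diameter, 34 mm high, standing on the deck near its -y end. Origin at the centre of its underside.
- tape: Bystander: roll of yellow tape lying on the table, 80 mm outside diameter, 30 mm high. Origin at the centre of its underside.
- spool: Bystander: solder spool with green flanges standing on the table, 64 mm in diameter, 50 mm high. Origin at the centre of its underside.
- pcb: Bystander: green circuit board, 130 by 100 mm, with components up to 26 mm high, lying on the table. Origin at the centre of its underside.
Mind the look-alikes: they are no part of the job. Several things have the shape of the heatsink; the one meant has the colours described above.

How it is judged:
By the outcome, as a careful person would: the job done as asked, in the order asked, and still so for the second after the job is handed in, with the robot touching nothing.
It also fails if it takes over 66 s, if anything falls off the work surface, if the arm or the gripper's body presses on something with over 40 N, if the wrist force passes 120 N, or if a joint passes its speed limit or range.

### The arm

A 7-joint arm with a two-finger parallel gripper is mounted at the origin on the work surface. World frame = base frame: x ahead of the robot, y to its left, z up, the work surface at z = 0. Lengths are in mm, angles in rad, forces in N, time in s.
With the tool pointing down it reaches from about 400 to 875 mm from the base axis. Payload 4.4 kg.
Tool frame: the origin (TCP) lies at the very end of the fingers, on their centre line; the grasp point (between the pads) lies 19 mm behind it; z points along the fingers, x is the direction in which the jaws open and shut, and the axes are right-handed (so a half turn about z gives the same grasp; the last joint's range is limited). The gripper opens to 85 mm and grips with 20 to 120 N. Pads are 22 mm wide; open, the fingers measure 114 mm over their backs; the gripper's body (76 mm by 85 mm) begins 54 mm behind the grasp point. The pads swing forward as they close: fully open they stand 13 mm farther back than shut.
Start: joints at [1.251, 0.628, 0.038, 1.517, -0.027, 0.996, -0.02], TCP at [163.232, -629.184, 231.313] pointing down, gripper open.
Joint ranges: [-3.06, 3.06], [-0.37, 2.12], [-1.25, 1.32], [0.18, 2.47], [-1.1, 4.24], [0.23, 1.98], [-2.94, 2.94]. Speed limits (rad/s): [2.57, 2.57, 3.14, 3.14, 3.14, 3.14, 3.14].

### API

Orientations are given as [roll, pitch, yaw] about the fixed x, y, z axes, in that order (R = Rz(yaw) Ry(pitch) Rx(roll)).
In Python, from cell import ctrl, get_image, job, models gives the robot as it stands.
- The arm moves only by the tool move_arm, never from a script. Its argument "moves" is a list that holds one entry, the list of rows, each a list of 6 numbers: the shift along the tool's x, y, z in m, then the turn, a rotation vector about the tool's x, y, z in rad. A call has 1 to 20 rows; each row is the pose to reach, as a shift and turn from the pose commanded when the call began, along the tool's axes at that moment; what a row does not reach only later rows make up. A row lasts 1/8 s, in which the tool goes at most 62.5 mm and 10.7 degrees, less where a joint would pass 70% of its speed; a pose out of reach is approached as far as the arm can. A call with a gripper value outside its range is refused whole. "jaw" is the opening, from 0 (shut) to 1 (fully open), set as the call begins (left out, the last holds). The fingers move at their own pace and stop on an object; the grip force is fixed at half the most. Time passes only in rows, so rows that repeat a pose let the fingers close. It gives the time, the measured TCP pose, the force and the opening at its end, in the units of the state.
- ctrl.read_state(): the state, without advancing time (a new reading comes with each control period).
- get_image(name): name is "side" or "top"; returns a dict with "color" (400x640x3 uint8, blue, green, red), "fov_y" (degrees; the focal length in pixels is half the picture's height over the tangent of half this angle, whatever the lens; pixels are square), "cx", "cy" (the principal point, pixels), "k1" (the pictures are not rectified: a ray, as slopes to the right and down, at radius r is drawn at 1 + k1 r^2 times it, then the intrinsics apply), "origin" and "orientation" of the camera in the world. Camera axes: x right, y up, looking along -z (the intrinsics and any distortion apply to the point x, -y, -z); pixel columns grow to the right and rows downward; lengths in mm; the calibration is good to about 2 mm. A picture is of the moment at which its call begins. There is no depth.
- job.finish_job(): hands the job in, once; it reports no verdict.
Trained networks look in the newest picture that a camera, given by its name, has taken for a name from the list of things; names that differ only in an ending like _2 or _b are one class to them, and where a whole thing is asked for, a point or a joint stands for the part that bears it (a point fixed in the world has none). Each returns a list of dicts, best first, with "score" (0 to 1); they miss things now and then, are a little off and sometimes report something else, mostly with a low value. They report only what shows in the picture. A call takes as long as a camera call. They do not tell look-alikes from the thing itself.
- models.cut_out(camera, thing): "pixels" (400x640 bool, what is visible of it) and "uv" ([column, row] in pixels, amid what is visible of it).
- models.place_of(camera, thing): "uv" ([column, row] in pixels: a listed point, or the origin of a listed thing).
The state is a dict: "clock": time; "qpos": joint angles; "qd": joint speeds; "tau": joint torques, N m; "eef_pos": TCP position; "tool_rot": TCP orientation; "force": force on the tool from outside, world axes, zero at the start; "torque": the same for the moment, N m; "width": finger opening in mm.
Only numpy, scipy, OpenCV 4.12 (cv2) and the standard library are available. Lean on these libraries where they do the work, as an engineer would, in place of code of your own. Each camera call takes 0.05 s, during which the arm holds its last target.

## Working session

There is one attempt and no reset: what is moved stays moved. The work goes in short steps, Python scripts to look and compute and a tool call to move; the robot and the scene stay as the last step left them, time stands still between calls to the robot, and variables do not carry over. Pictures are saved under pics/ and viewed, and the job is handed in when it is done.

Besides the shell and the picture viewer there is one more tool, called after ">>>" as name([rows], argument=value, ...), one row to a line, values as JSON. move_arm: Moves the arm, as the interface text tells. Its arguments: {"type":"object","properties":{"moves":{"type":"array","items":{"type":"array","items":{"type":"array","items":{"type":"number"}}}},"jaw":{"type":"number"}},"required":["moves"]}

```bash
ls; mkdir -p pics; python3 - <<'E'
from cell import ctrl,get_image,job,models
import cv2
print(ctrl.read_state())
for c in ("side","top"):
    im=get_image(c); cv2.imwrite(f"pics/{c}0.png",im["color"])
    print(c,{k:v for k,v in im.items() if k!="color"})
    for t in ["ledge","drop_edge","endstop","nose_axis","heatsink","sink_center","chute","capacitor"]:
        print(t,[(r["uv"],round(r["score"],2)) for r in models.place_of(c,t)][:4])
E
```

```text
pics
{'clock': 0.0, 'qpos': array([ 1.25118116,  0.62937067,  0.03842468,  1.51842605, -0.02697015,
        0.99628305, -0.01999652]), 'qd': array([-0.00098284, -0.00103881,  0.00221366,  0.00150514,  0.00186572,
       -0.00055135, -0.0004904 ]), 'tau': array([ 1.36746810e-03, -5.63400042e+01,  1.22584954e+00, -1.93449855e+01,
        1.07720160e-02,  1.04493127e-02, -2.26574650e-05]), 'eef_pos': array([ 163.07743429, -628.53371524,  230.3543183 ]), 'tool_rot': array([ 3.14154931e+00,  1.96901229e-03, -1.31694882e+00]), 'force': array([-0.40792981, -0.30679517, -0.78167542]), 'torque': array([0.06068147, 0.00762702, 0.01863706]), 'width': 85.41367692274767}
side {'fov_y': 43.871861455321564, 'cx': 322.2384818882872, 'cy': 204.7531214294167, 'k1': -0.11199341386614282, 'origin': array([ 128.9088252 , 1080.15998089,  968.87207674]), 'orientation': array([ 0.93739771, -0.00933267, -2.78445669])}
ledge [([315.9, 251.3], 0.79), ([280.6, 220.4], 0.39)]
drop_edge [([281.0, 220.2], 0.81)]
endstop [([293.1, 241.6], 0.6)]
nose_axis [([293.7, 236.2], 0.68)]
heatsink [([332.2, 203.2], 0.53), ([378.6, 253.4], 0.44)]
sink_center [([331.6, 197.2], 0.77), ([377.6, 247.8], 0.47)]
chute []
capacitor [([345.8, 170.3], 0.67)]
top {'fov_y': 52.520929698660936, 'cx': 317.57229954890846, 'cy': 203.75278195338012, 'k1': 0.03253171181946766, 'origin': array([ 408.19757836,   -6.90553861, 1509.52778773]), 'orientation': array([ 0.06851503,  0.01438916, -1.56578402])}
ledge [([302.5, 203.7], 0.64)]
drop_edge [([282.4, 175.0], 0.83), ([319.2, 204.2], 0.29)]
endstop [([262.4, 192.5], 0.5)]
nose_axis [([264.1, 195.8], 0.76)]
heatsink [([358.1, 173.6], 0.73), ([319.2, 204.2], 0.59), ([447.4, 170.8], 0.57), ([316.3, 246.8], 0.48)]
sink_center [([318.1, 246.2], 0.58), ([355.8, 171.7], 0.53), ([320.6, 208.9], 0.46)]
chute [([288.4, 181.7], 0.71)]
capacitor [([304.4, 202.4], 0.37), ([369.5, 201.1], 0.36)]
```

View pics/side0.png

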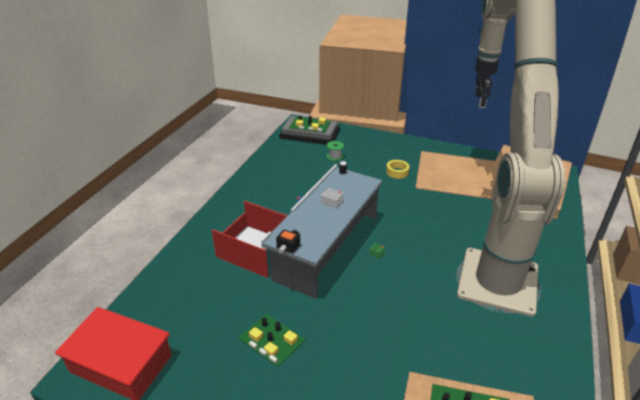

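View pics/top0.png

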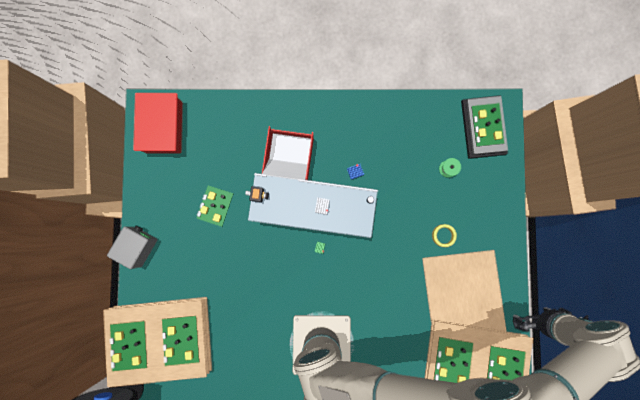

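```bash
python3 - <<'E'
import cv2
a=cv2.imread("pics/top0.png")[120:280,220:420]; cv2.imwrite("pics/topz.png",cv2.resize(a,None,fx=4,fy=3.75,interpolation=cv2.INTER_CUBIC)[:600])
a=cv2.imread("pics/side0.png")[140:300,230:430]; cv2.imwrite("pics/sidez.png",cv2.resize(a,None,fx=4,fy=3.75,interpolation=cv2.INTER_CUBIC))
E
```

```text
(no output)
```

View pics/topz.png

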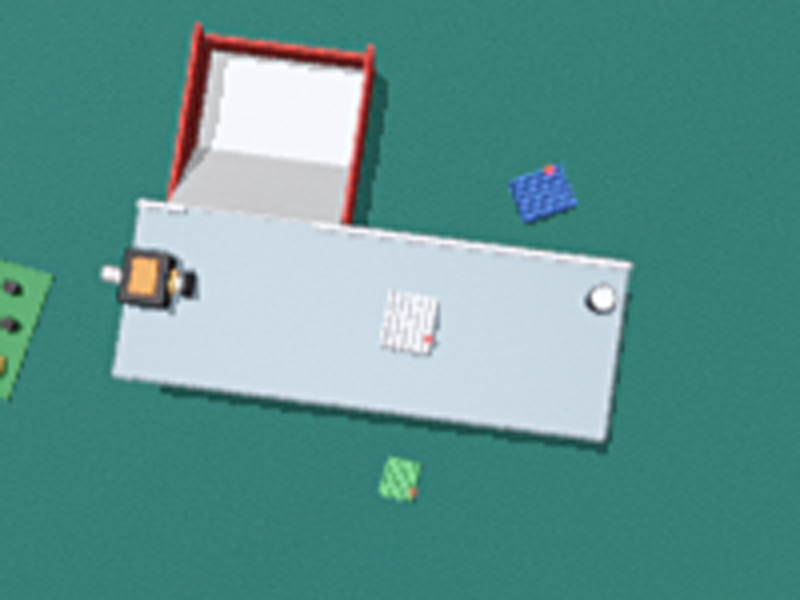

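View pics/sidez.png

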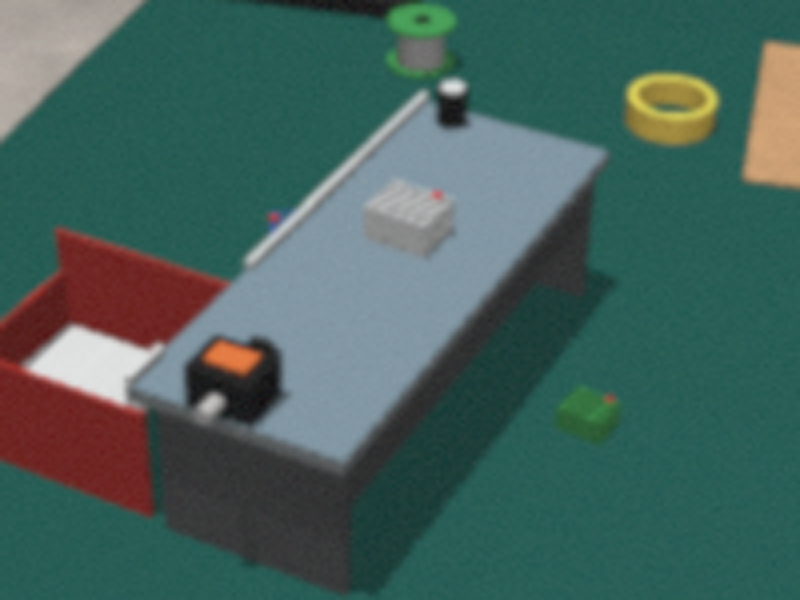

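The grey-silver finned block on the deck (side about (332,197), top about (322,206)) is the reject. The blue and green blocks on the table are look-alikes. The plunger block is at top (257,194) and the gap is above the chute. Next I'll fit the poses.

```bash
cat > h.py <<'E'
import numpy as np, cv2
from scipy.spatial.transform import Rotation as R
from scipy.optimize import least_squares
def cam(im):
    f=200/np.tan(np.radians(im["fov_y"])/2)
    return dict(f=f,cx=im["cx"],cy=im["cy"],k1=im["k1"],o=np.array(im["origin"]),R=R.from_euler("xyz",im["orientation"]).as_matrix())
def proj(c,P):
    p=(np.atleast_2d(P)-c["o"])@c["R"]; s=np.c_[p[:,0],-p[:,1]]/(-p[:,2:3])
    r2=(s**2).sum(1,keepdims=True); s=s*(1+c["k1"]*r2)
    return s*c["f"]+[c["cx"],c["cy"]]
def ray(c,uv,z):
    s=np.array([(uv[0]-c["cx"])/c["f"],(uv[1]-c["cy"])/c["f"]]); u=s.copy()
    for _ in range(10): u=s/(1+c["k1"]*(u@u))
    d=c["R"]@np.array([u[0],-u[1],-1]); return c["o"]+d*(z-c["o"][2])/d[2]
def ledge(p,L):
    L=np.atleast_2d(L).astype(float); a=p[2]; M=np.array([[np.cos(a),-np.sin(a),0],[np.sin(a),np.cos(a),0],[0,0,1]])
    return L@M.T+[p[0],p[1],0]
E
cat > fit.py <<'E'
from cell import get_image,models,ctrl
from h import *
T,S=get_image("top"),get_image("side"); ct,cs=cam(T),cam(S)
Z=lambda x,y,ox,oy:(ox+(x+.5)/4-.5,oy+(y+.5)/3.75-.5)
tp=[((-90,170,140),Z(113,376,220,120)),((70,170,148),Z(138,201,220,120)),((70,-250,148),Z(631,263,220,120)),((-90,-250,140),Z(605,440,220,120))]
sp=[((-90,170,140),Z(345,467,230,140)),((70,170,148),Z(130,382,230,140)),((-90,-250,140),Z(607,153,230,140)),((70,20,148),Z(248,262,230,140)),((70,-250,148),Z(424,92,230,140))]
def res(p):
    return np.r_[(proj(ct,ledge(p,[a for a,_ in tp]))-[b for _,b in tp]).ravel()*3.4,(proj(cs,ledge(p,[a for a,_ in sp]))-[b for _,b in sp]).ravel()*2.3]
r=least_squares(res,[500,0,0.1],x_scale=[1,1,.01],loss="soft_l1"); print(r.x,res(r.x).reshape(-1,2).round(1).tolist())
for n,c,p in(("top",ct,tp),("side",cs,sp)):
    f=lambda q:np.array([*(proj(c,ledge(q,[a for a,_ in p]))-[b for _,b in p]).ravel()]); q=least_squares(f,r.x,x_scale=[1,1,.01]).x; print(n,q)
print("nose",ledge(r.x,[0,130,155]))
for n,c in(("top",ct),("side",cs)):
  for t in("heatsink","sink_center","capacitor"):
    for k in models.place_of(n,t):
        w=ray(c,k["uv"],155 if t=="sink_center" else 140); l=R.from_euler("z",-r.x[2]).apply(w-[r.x[0],r.x[1],0]); print(n,t,round(k["score"],2),l.round(1))
  for k in models.cut_out(n,"heatsink"):
    print(n,"cut",k["uv"],round(k["score"],2),k["pixels"].sum())
E
python3 fit.py
```

```text
[ 5.12734699e+02  6.96580556e+01 -1.31223148e-01] [[-1.2, 0.6], [-0.3, -0.0], [-0.5, 0.1], [0.1, 0.2], [1.1, -2.4], [-2.3, -3.1], [2.2, -1.5], [-0.7, -0.7], [-0.5, -0.1]]
top [ 5.12980364e+02  6.91576192e+01 -1.31635802e-01]
side [ 5.11570213e+02  7.24112015e+01 -1.27734951e-01]
nose [[529.74479245 198.54039236 155.        ]]
top heatsink 0.72 [ -3.5 -63.9 140. ]
top heatsink 0.61 [-150.1  -78.2  140. ]
top heatsink 0.52 [ 117.4 -184.2  140. ]
top sink_center 0.71 [-10.2 -67.  155. ]
top sink_center 0.63 [ 124.9 -165.   155. ]
top sink_center 0.53 [-152.6  -84.8  155. ]
top capacitor 0.55 [  36.2 -224.4  140. ]
top cut [356.9, 172.4] 0.71 201
top cut [321.4, 205.5] 0.52 173
top cut [317.8, 248.5] 0.44 78
top cut [368.4, 198.4] 0.43 45
side heatsink 0.66 [-17.1 -75.  140. ]
side heatsink 0.61 [-212.9   69.   140. ]
side sink_center 0.84 [ -7.1 -78.9 155. ]
side sink_center 0.55 [-205.2   58.8  155. ]
side capacitor 0.45 [  27.  -235.4  140. ]
side cut [378.2, 250.2] 0.66 176
side cut [333.7, 199.1] 0.52 312
```

```bash
cat > sink.py <<'E'
from cell import get_image,models,ctrl
from h import *
import sys
LP=np.array([512.7,69.7,-0.131]); K=6
def box(q):
    B=np.array([[x,y,z] for x in(-25,25) for y in(-20,20) for z in(140,170)],float)
    c,s=np.cos(q[2]),np.sin(q[2]); return ledge(LP,np.c_[B[:,0]*c-B[:,1]*s+q[0],B[:,0]*s+B[:,1]*c+q[1],B[:,2]])
def sil(c,q,ox,oy,w,h):
    P=((proj(c,box(q))-[ox,oy]+.5)*K*16).astype(np.int32)
    m=np.zeros((h*K,w*K),np.uint8); cv2.fillConvexPoly(m,cv2.convexHull(P),255,cv2.LINE_AA,4)
    return cv2.resize(m,(w,h),interpolation=cv2.INTER_AREA)/255.
def fit(q0,save=None):
    data=[]
    for n in("top","side"):
        im=get_image(n); c=cam(im); u=proj(c,ledge(LP,[q0[0],q0[1],155]))[0]; w=h=56
        ox,oy=(u-28).astype(int); cr=im["color"][oy:oy+h,ox:ox+w].astype(float); data.append((c,cr,ox,oy,w,h))
    def cost(q):
        t=0
        for c,cr,ox,oy,w,h in data:
            m=sil(c,q,ox,oy,w,h); k=(cv2.dilate((m>0).astype(np.uint8),np.ones((9,9)))>0)
            A=np.c_[m[k],np.ones(k.sum())]; y=cr[k]; x,_,_,_=np.linalg.lstsq(A,y,rcond=None); e=y-A@x
            t+=(e**2).sum()/((y-y.mean(0))**2).sum()
        return t
    from scipy.optimize import minimize
    best=min((minimize(cost,[q0[0],q0[1],a],method="Nelder-Mead",options=dict(initial_simplex=[[q0[0]+5,q0[1],a],[q0[0]-5,q0[1]+5,a],[q0[0],q0[1]-5,a+.05],[q0[0],q0[1]+5,a-.1]])) for a in(-.2,-.1,0,.1,.2)),key=lambda r:r.fun)
    print("sink ledge",best.x.round(3),best.fun)
    if save:
        o=[]
        for c,cr,ox,oy,w,h in data:
            b=cv2.resize(cr.astype(np.uint8),None,fx=K,fy=K,interpolation=cv2.INTER_CUBIC); P=((proj(c,box(best.x))-[ox,oy]+.5)*K).astype(np.int32)
            cv2.polylines(b,[cv2.convexHull(P)],True,(0,0,255),1); o.append(b)
        cv2.imwrite(save,np.hstack(o))
    return best.x
if __name__=="__main__": fit([float(sys.argv[1]),float(sys.argv[2])],sys.argv[3])
E
python3 sink.py -8 -70 pics/fit0.png
```

```text
sink ledge [-4.7880e+00 -7.1269e+01 -5.4000e-02] 1.539584348698527
```

View pics/fit0.png

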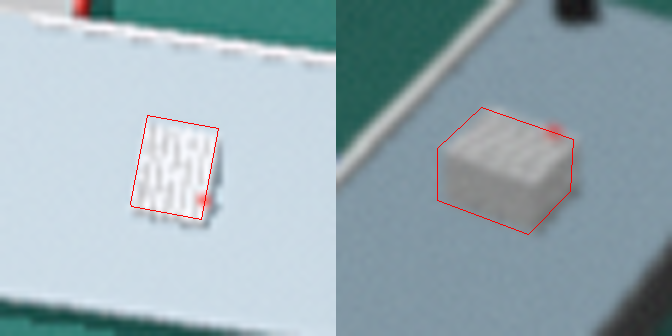

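```bash
cat > go.py <<'E'
# usage: go.py lx ly z  -> tool shift from measured pose to ledge-frame target, tool x along ledge x
import sys
from cell import ctrl
from h import *
LP=np.array([512.7,69.7,-0.131])
s=ctrl.read_state(); Rt=R.from_euler("xyz",s["tool_rot"]); 
l=R.from_euler("z",-LP[2]).apply(s["eef_pos"]-[LP[0],LP[1],0])
print("clock",round(s["clock"],2),"ledge pos",l.round(1),"rot",s["tool_rot"].round(4),"F ledge",R.from_euler("z",-LP[2]).apply(s["force"]).round(2),"w",round(s["width"],1))
if len(sys.argv)>3:
    P=ledge(LP,[float(a) for a in sys.argv[1:4]])[0]; G=R.from_euler("xyz",[np.pi,0,LP[2]])
    print("target",P.round(1),"shift m",(Rt.inv().apply(P-s["eef_pos"])/1000).round(4),"rotvec",(Rt.inv()*G).as_rotvec().round(4))
E
python3 go.py -4 -125 260; python3 go.py 0 0 260
```

```text
clock 1.5 ledge pos [-255.1 -738.5  231.3] rot [-3.1415 -0.     -1.317 ] F ledge [ 0.11  0.32 -0.03] w 85.5
target [492.4 -53.7 260. ] shift m [-0.4744 -0.4631 -0.0287] rotvec [-1.000e-04 -1.000e-04 -1.186e+00]
clock 1.5 ledge pos [-255.1 -738.5  231.3] rot [-3.1415 -0.     -1.317 ] F ledge [ 0.11  0.32 -0.03] w 85.5
target [512.7  69.7 260. ] shift m [-0.5888 -0.5137 -0.0287] rotvec [-1.000e-04 -1.000e-04 -1.186e+00]
```

>>> move_arm([
  [[0, 0, -0.02, 0, 0, 0], [-0.025, -0.025, -0.03, 0, 0, -0.06], [-0.05, -0.05, -0.03, 0, 0, -0.13], [-0.08, -0.08, -0.03, 0, 0, -0.2], [-0.11, -0.11, -0.03, 0, 0, -0.28], [-0.14, -0.14, -0.03, 0, 0, -0.36], [-0.17, -0.17, -0.03, 0, 0, -0.44], [-0.2, -0.2, -0.03, 0, 0, -0.52], [-0.23, -0.23, -0.03, 0, 0, -0.6], [-0.26, -0.26, -0.03, 0, 0, -0.68], [-0.29, -0.29, -0.03, 0, 0, -0.76], [-0.32, -0.32, -0.03, 0, 0, -0.84], [-0.35, -0.345, -0.03, 0, 0, -0.92], [-0.38, -0.37, -0.03, 0, 0, -1.0], [-0.41, -0.4, -0.03, 0, 0, -1.07], [-0.435, -0.425, -0.03, 0, 0, -1.12], [-0.455, -0.445, -0.03, 0, 0, -1.16], [-0.468, -0.457, -0.03, 0, 0, -1.18], [-0.4744, -0.4631, -0.0287, 0, 0, -1.186], [-0.4744, -0.4631, -0.0287, 0, 0, -1.186]],
], jaw=0.2)

```text
clock: 4.0
eef_pos: [492.2, -54.0, 259.8]
tool_rot: [3.141, 0.0, -0.131]
force: [-0.5, -1.1, 0.4]
width: 17.3
```

```bash
python3 go.py -4 -125 150
```

```text
clock 4.0 ledge pos [  -4.2 -125.3  259.8] rot [ 3.1412e+00  5.0000e-04 -1.3130e-01] F ledge [-0.33 -1.17  0.37] w 17.3
target [492.4 -53.7 150. ] shift m [ 0.0002 -0.0003  0.1098] rotvec [ 0.0004  0.0005 -0.0003]
```

>>> move_arm([
  [[0, 0, 0.015, 0, 0, 0], [0, 0, 0.035, 0, 0, 0], [0, 0, 0.055, 0, 0, 0], [0, 0, 0.075, 0, 0, 0], [0, 0, 0.09, 0, 0, 0], [0, 0, 0.1, 0, 0, 0], [0, 0, 0.106, 0, 0, 0], [0, 0, 0.109, 0, 0, 0], [0, 0, 0.109, 0, 0, 0]],
])

```text
clock: 5.12
eef_pos: [492.6, -53.7, 151.2]
tool_rot: [3.142, -0.0, -0.131]
force: [0.7, 0.2, -0.8]
width: 17.2
```

```bash
python3 go.py; python3 sink.py -6 -72 pics/fit1.png; python3 - <<'E'
import cv2
from cell import get_image
o=[]
for n,b in(("top",(120,220)),("side",(140,230))):
    a=get_image(n)["color"][b[0]:b[0]+160,b[1]:b[1]+180]; o.append(cv2.resize(a,None,fx=2.2,fy=2.2,interpolation=cv2.INTER_CUBIC))
import numpy as np
cv2.imwrite("pics/v1.png",np.hstack(o))
E
```

```text
clock 5.12 ledge pos [  -3.8 -125.   151.2] rot [ 3.1416e+00 -5.0000e-04 -1.3100e-01] F ledge [ 0.71  0.25 -0.78] w 17.2
sink ledge [-4.0310e+00 -6.3574e+01  5.3000e-02] 1.7342198066183228
```

View pics/v1.png

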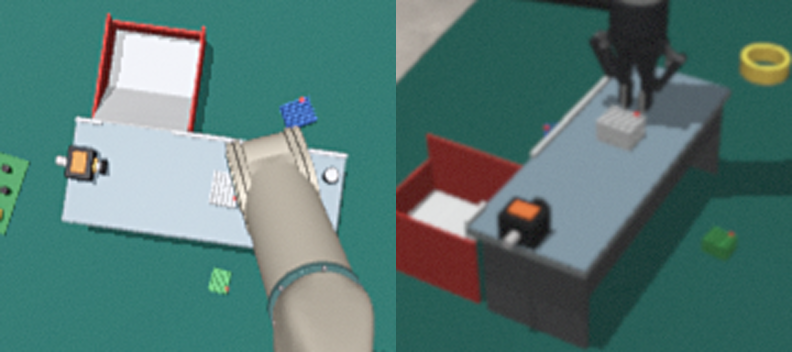

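View pics/fit1.png

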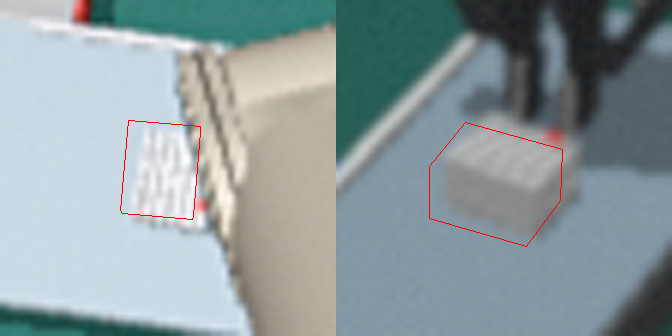

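>>> move_arm([
  [[0, -0.005, 0, 0, 0, 0], [0, -0.01, 0, 0, 0, 0], [0, -0.014, 0, 0, 0, 0], [0, -0.018, 0, 0, 0, 0], [0, -0.022, 0, 0, 0, 0], [0, -0.026, 0, 0, 0, 0], [0, -0.03, 0, 0, 0, 0], [0, -0.035, 0, 0, 0, 0], [0, -0.04, 0, 0, 0, 0], [0, -0.046, 0, 0, 0, 0], [0, -0.052, 0, 0, 0, 0], [0, -0.058, 0, 0, 0, 0], [0, -0.064, 0, 0, 0, 0], [0, -0.07, 0, 0, 0, 0], [0, -0.076, 0, 0, 0, 0], [0, -0.082, 0, 0, 0, 0], [0, -0.088, 0, 0, 0, 0], [0, -0.094, 0, 0, 0, 0], [0, -0.1, 0, 0, 0, 0]],
])

```text
clock: 7.7
eef_pos: [505.5, 45.8, 151.0]
tool_rot: [-3.142, 0.0, -0.131]
force: [0.5, -0.4, 0.0]
width: 17.1
```

```bash
python3 go.py; python3 sink.py -5 30 pics/fit2.png; python3 - <<'E'
import cv2
from cell import get_image
o=[]
for n,b in(("top",(140,230)),("side",(160,240))):
    a=get_image(n)["color"][b[0]:b[0]+110,b[1]:b[1]+110]; o.append(cv2.resize(a,None,fx=3.6,fy=3.6,interpolation=cv2.INTER_CUBIC))
import numpy as np
cv2.imwrite("pics/v2.png",np.hstack(o))
E
```

```text
clock 7.7 ledge pos [ -4.  -24.6 151. ] rot [-3.1416  0.     -0.131 ] F ledge [ 0.56 -0.34  0.03] w 17.1
sink ledge [-7.267  7.273  0.08 ] 1.723756853347173
```

View pics/v2.png

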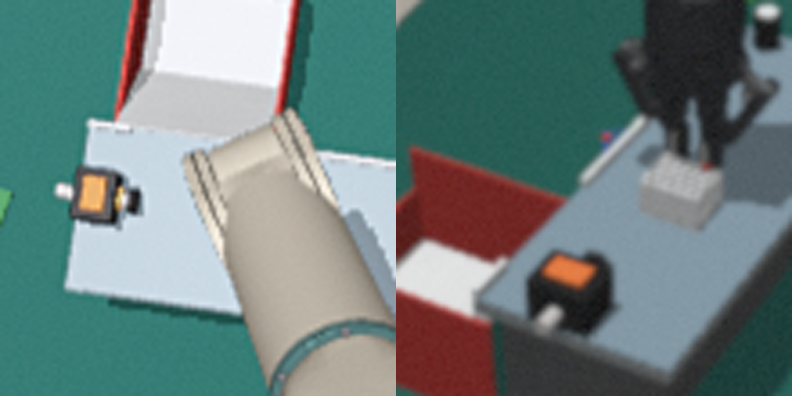

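View pics/fit2.png

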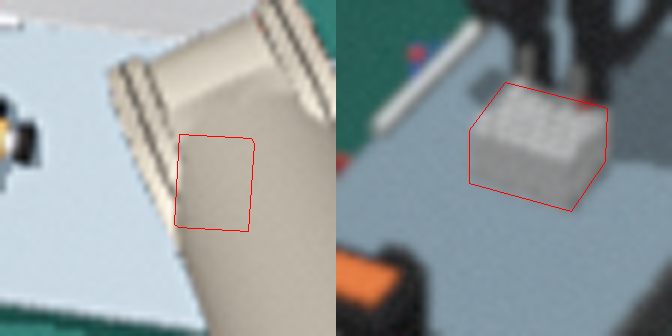

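>>> move_arm([
  [[0, -0.004, 0, 0, 0, 0], [0, -0.008, 0, 0, 0, 0], [0, -0.012, 0, 0, 0, 0], [0, -0.016, 0, 0, 0, 0], [0, -0.02, 0, 0, 0, 0], [0, -0.024, 0, 0, 0, 0], [0, -0.028, 0, 0, 0, 0], [0, -0.032, 0, 0, 0, 0], [0, -0.036, 0, 0, 0, 0], [0, -0.04, 0, 0, 0, 0]],
])

```text
clock: 9.15
eef_pos: [510.7, 85.3, 151.0]
tool_rot: [3.142, -0.0, -0.131]
force: [-0.4, -1.1, -0.5]
width: 17.1
```

```bash
python3 go.py; python3 - <<'E'
import cv2
from cell import get_image
o=[]
for n,b in(("top",(160,235)),("side",(190,250))):
    a=get_image(n)["color"][b[0]:b[0]+80,b[1]:b[1]+80]; o.append(cv2.resize(a,None,fx=5,fy=5,interpolation=cv2.INTER_CUBIC))
import numpy as np
cv2.imwrite("pics/v3.png",np.hstack(o))
E
```

```text
clock 9.15 ledge pos [ -4.   15.3 151. ] rot [ 3.1416 -0.     -0.131 ] F ledge [-0.25 -1.16 -0.49] w 17.1
```

View pics/v3.png

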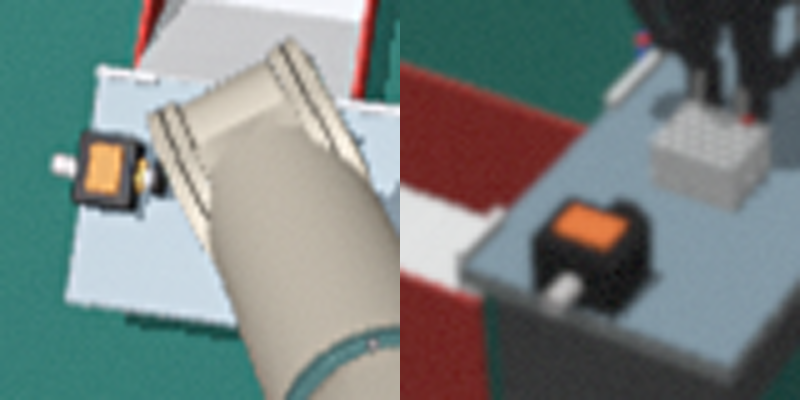

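>>> move_arm([
  [[0, -0.003, 0, 0, 0, 0], [0, -0.006, 0, 0, 0, 0], [0, -0.009, 0, 0, 0, 0], [0, -0.012, 0, 0, 0, 0], [0, -0.015, 0, 0, 0, 0], [0, -0.018, 0, 0, 0, 0], [0, -0.018, 0, 0, 0, 0]],
])

```text
clock: 10.12
eef_pos: [513.1, 103.6, 151.0]
tool_rot: [-3.141, -0.0, -0.13]
force: [0.6, -0.4, 0.5]
width: 16.9
```

```bash
python3 go.py; python3 - <<'E'
import cv2
from cell import get_image
o=[]
for n,b in(("top",(160,235)),("side",(190,250))):
    a=get_image(n)["color"][b[0]:b[0]+80,b[1]:b[1]+80]; o.append(cv2.resize(a,None,fx=5,fy=5,interpolation=cv2.INTER_CUBIC))
import numpy as np
cv2.imwrite("pics/v4.png",np.hstack(o))
E
```

```text
clock 10.12 ledge pos [ -4.   33.7 151. ] rot [-3.1409e+00 -2.0000e-04 -1.3040e-01] F ledge [ 0.69 -0.31  0.49] w 16.9
```

View pics/v4.png

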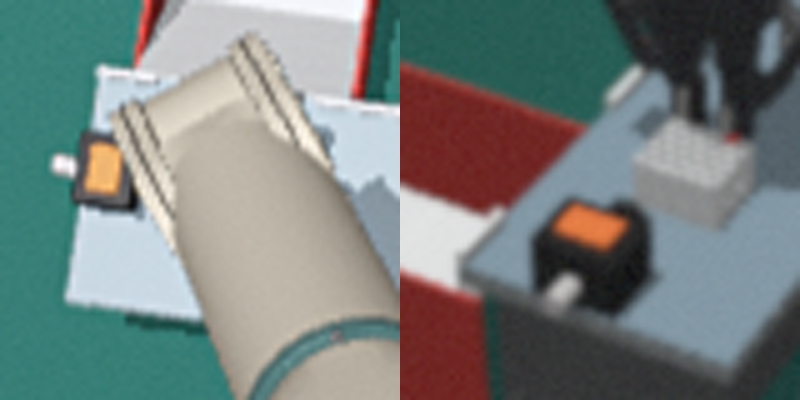

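>>> move_arm([
  [[0, -0.002, 0, 0, 0, 0], [0, -0.004, 0, 0, 0, 0], [0, -0.006, 0, 0, 0, 0], [0, -0.008, 0, 0, 0, 0], [0, -0.008, 0, 0, 0, 0]],
])

```text
clock: 10.85
eef_pos: [514.2, 111.3, 151.0]
tool_rot: [-3.141, -0.0, -0.131]
force: [0.7, -0.5, -0.3]
width: 16.9
```

>>> move_arm([
  [[0, -0.001, 0, 0, 0, 0], [0, -0.002, 0, 0, 0, 0], [0, -0.002, 0, 0, 0, 0]],
])

```text
clock: 11.22
eef_pos: [514.4, 112.9, 151.1]
tool_rot: [-3.141, -0.0, -0.131]
force: [-1.0, -0.3, 0.0]
width: 17.2
```

>>> move_arm([
  [[0, -0.001, 0, 0, 0, 0], [0, -0.002, 0, 0, 0, 0], [0, -0.002, 0, 0, 0, 0]],
])

```text
clock: 11.6
eef_pos: [514.7, 115.1, 151.0]
tool_rot: [-3.141, -0.0, -0.131]
force: [0.2, -1.3, -0.2]
width: 17.2
```

>>> move_arm([
  [[0, -0.001, 0, 0, 0, 0], [0, -0.002, 0, 0, 0, 0], [0, -0.002, 0, 0, 0, 0]],
])

```text
clock: 11.98
eef_pos: [514.9, 117.1, 151.0]
tool_rot: [-3.141, -0.0, -0.131]
force: [0.1, -0.1, 0.7]
width: 17.2
```

```bash
python3 go.py; python3 - <<'E'
import cv2
from cell import get_image
a=get_image("side")["color"][190:260,255:345]; cv2.imwrite("pics/v5.png",cv2.resize(a,None,fx=7,fy=7,interpolation=cv2.INTER_CUBIC))
E
```

```text
clock 11.97 ledge pos [ -4.   47.2 151. ] rot [-3.1413e+00 -1.0000e-04 -1.3080e-01] F ledge [ 0.11 -0.06  0.74] w 17.2
```

View pics/v5.png

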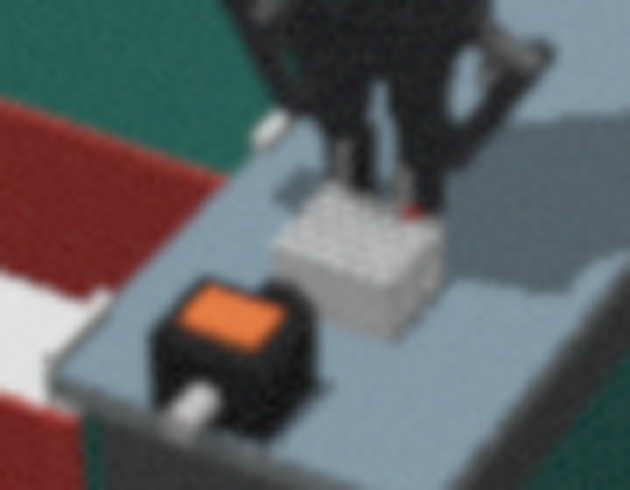

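```bash
python3 - <<'E'
from cell import get_image
from h import *
im=get_image("side"); c=cam(im); LP=[512.7,69.7,-.131]
b=cv2.resize(im["color"][190:260,255:345],None,fx=7,fy=7,interpolation=cv2.INTER_CUBIC)
def dr(L,col): 
    P=((proj(c,ledge(LP,L))-[255,190]+.5)*7).astype(np.int32); cv2.polylines(b,[P],True,col,1)
for x,col in((-4,(0,0,255)),(-10,(255,0,0))):
    y=78; dr([[x-25,y-20,170],[x+25,y-20,170],[x+25,y+20,170],[x-25,y+20,170]],col)
dr([[-25,130,179],[25,130,179],[25,170,179],[-25,170,179]],(0,255,255))
dr([[0+13*np.cos(t),112,155+13*np.sin(t)] for t in np.linspace(0,6.28,30)],(0,255,0))
cv2.imwrite("pics/v6.png",b)
E
```

```text
(no output)
```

View pics/v6.png

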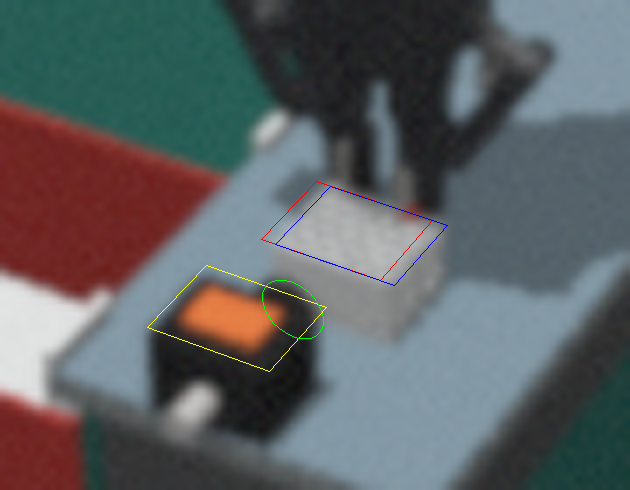

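>>> move_arm([
  [[0, -0.001, 0, 0, 0, 0], [0, -0.002, 0, 0, 0, 0], [0, -0.002, 0, 0, 0, 0]],
])

```text
clock: 12.45
eef_pos: [515.2, 119.0, 151.0]
tool_rot: [-3.141, -0.0, -0.131]
force: [0.2, -0.2, 0.9]
width: 17.0
```

>>> move_arm([
  [[0, -0.001, 0, 0, 0, 0], [0, -0.002, 0, 0, 0, 0], [0, -0.002, 0, 0, 0, 0]],
])

```text
clock: 12.82
eef_pos: [515.4, 121.0, 151.0]
tool_rot: [-3.141, -0.0, -0.131]
force: [-0.8, -0.8, 0.0]
width: 17.1
```

>>> move_arm([
  [[0, -0.001, 0, 0, 0, 0], [0, -0.0015, 0, 0, 0, 0], [0, -0.0015, 0, 0, 0, 0]],
])

```text
clock: 13.2
eef_pos: [515.6, 122.4, 151.0]
tool_rot: [-3.141, -0.0, -0.131]
force: [-0.2, -0.0, -0.5]
width: 17.2
```

>>> move_arm([
  [[0, -0.001, 0, 0, 0, 0], [0, -0.002, 0, 0, 0, 0], [0, -0.002, 0, 0, 0, 0]],
])

```text
clock: 13.58
eef_pos: [515.9, 124.6, 151.0]
tool_rot: [-3.141, -0.0, -0.131]
force: [-0.2, -1.3, -0.5]
width: 17.3
```

>>> move_arm([
  [[0, -0.001, 0, 0, 0, 0], [0, -0.0015, 0, 0, 0, 0], [0, -0.0015, 0, 0, 0, 0]],
])

```text
clock: 13.95
eef_pos: [516.1, 125.9, 151.0]
tool_rot: [-3.141, -0.0, -0.131]
force: [-0.6, -0.4, 0.5]
width: 16.9
```

>>> move_arm([
  [[0, -0.001, 0, 0, 0, 0], [0, -0.002, 0, 0, 0, 0], [0, -0.002, 0, 0, 0, 0]],
])

```text
clock: 14.32
eef_pos: [516.3, 128.0, 151.0]
tool_rot: [-3.141, -0.0, -0.131]
force: [0.3, -0.1, 0.5]
width: 17.4
```

>>> move_arm([
  [[0, -0.001, 0, 0, 0, 0], [0, -0.002, 0, 0, 0, 0], [0, -0.002, 0, 0, 0, 0]],
])

```text
clock: 14.7
eef_pos: [516.6, 130.0, 151.0]
tool_rot: [-3.141, -0.0, -0.131]
force: [-0.2, -0.1, -0.1]
width: 17.2
```

>>> move_arm([
  [[0, -0.001, 0, 0, 0, 0], [0, -0.002, 0, 0, 0, 0], [0, -0.002, 0, 0, 0, 0]],
])

```text
clock: 15.08
eef_pos: [516.8, 131.5, 151.0]
tool_rot: [3.141, 0.0, -0.131]
force: [0.3, -1.8, 1.4]
width: 17.3
```

```bash
python3 go.py; python3 - <<'E'
from cell import get_image
from h import *
im=get_image("side"); c=cam(im); LP=[512.7,69.7,-.131]
b=cv2.resize(im["color"][190:260,255:345],None,fx=7,fy=7,interpolation=cv2.INTER_CUBIC)
cv2.imwrite("pics/v7.png",b)
E
```

```text
clock 15.07 ledge pos [ -4.   61.8 151. ] rot [ 3.1412e+00  1.0000e-04 -1.3110e-01] F ledge [ 0.51 -1.78  1.44] w 17.3
```

View pics/v7.png

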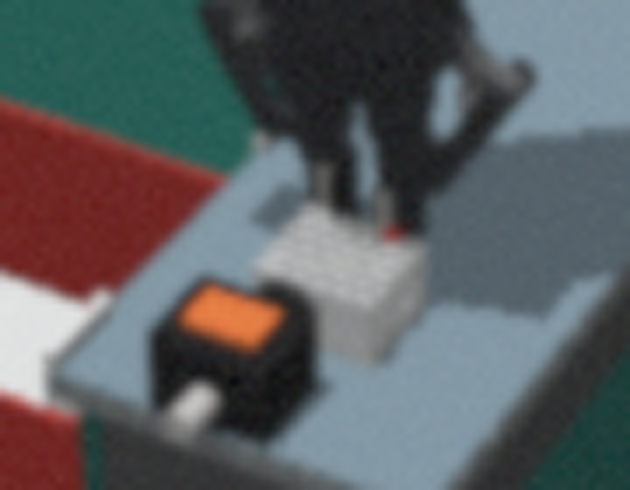

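>>> move_arm([
  [[0, -0.0005, 0, 0, 0, 0], [0, -0.001, 0, 0, 0, 0], [0, -0.001, 0, 0, 0, 0]],
])

```text
clock: 15.5
eef_pos: [516.8, 131.8, 151.0]
tool_rot: [3.14, 0.0, -0.132]
force: [-0.6, -5.2, 2.6]
width: 17.1
```

>>> move_arm([
  [[0, -0.0005, 0, 0, 0, 0], [0, -0.001, 0, 0, 0, 0], [0, -0.001, 0, 0, 0, 0]],
])

```text
clock: 15.88
eef_pos: [516.8, 132.2, 151.0]
tool_rot: [3.139, 0.001, -0.132]
force: [-1.6, -6.6, 4.4]
width: 17.1
```

```bash
python3 go.py
```

```text
clock 15.88 ledge pos [ -4.1  62.5 151. ] rot [ 3.1394e+00  6.0000e-04 -1.3190e-01] F ledge [-0.78 -6.73  4.37] w 17.1
```

>>> move_arm([
  [[0, -0.0005, 0, 0, 0, 0], [0, -0.001, 0, 0, 0, 0], [0, -0.0015, 0, 0, 0, 0], [0, -0.0015, 0, 0, 0, 0]],
])

```text
clock: 16.38
eef_pos: [516.9, 132.5, 151.0]
tool_rot: [3.138, 0.001, -0.133]
force: [-1.3, -8.0, 5.0]
width: 16.8
```

```bash
python3 go.py
```

```text
clock 16.38 ledge pos [ -4.1  62.8 151. ] rot [ 3.1378e+00  9.0000e-04 -1.3260e-01] F ledge [-0.25 -8.1   5.03] w 16.8
```

```bash
python3 go.py; python3 - <<'E'
from cell import get_image,ctrl
from h import *
im=get_image("side")
b=cv2.resize(im["color"][190:260,255:345],None,fx=7,fy=7,interpolation=cv2.INTER_CUBIC)
cv2.imwrite("pics/v8.png",b)
for _ in range(5): get_image("top"); print(ctrl.read_state()["force"].round(1),ctrl.read_state()["torque"].round(2))
E
```

```text
clock 16.38 ledge pos [ -4.1  62.8 151. ] rot [ 3.1378e+00  9.0000e-04 -1.3260e-01] F ledge [-0.25 -8.1   5.03] w 16.8
[-1.1 -7.8  4.9] [-1.68  0.28  0.01]
[-2.6 -7.9  4.4] [-1.68  0.37 -0.02]
[-2.6 -8.1  4.1] [-1.75  0.32  0.  ]
[-1.4 -7.7  4.9] [-1.75  0.31 -0.05]
[-1.5 -7.9  4.9] [-1.71  0.29 -0.01]
```

View pics/v8.png

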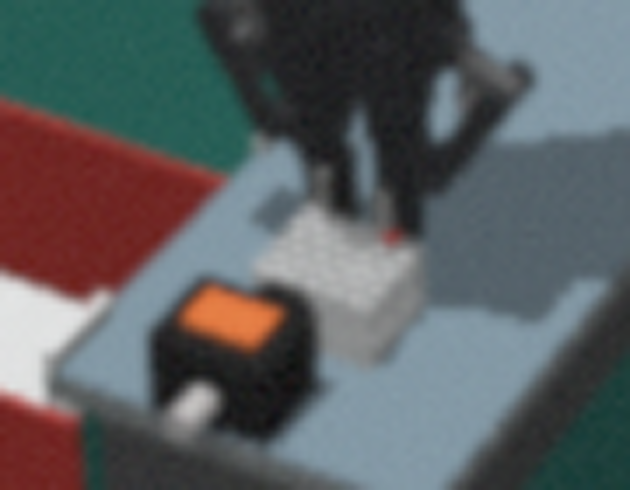

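>>> move_arm([
  [[0, -0.0005, 0, 0, 0, 0], [0, -0.001, 0, 0, 0, 0], [0, -0.0015, 0, 0, 0, 0], [0, -0.002, 0, 0, 0, 0], [0, -0.002, 0, 0, 0, 0]],
])

```text
clock: 17.3
eef_pos: [516.9, 133.0, 151.0]
tool_rot: [3.136, 0.001, -0.133]
force: [-1.2, -10.8, 7.2]
width: 17.2
```

```bash
python3 go.py
```

```text
clock 17.3 ledge pos [ -4.1  63.3 151. ] rot [ 3.1356e+00  1.5000e-03 -1.3350e-01] F ledge [  0.27 -10.9    7.24] w 17.2
```

>>> move_arm([
  [[0, -0.0005, 0, 0, 0, 0], [0, -0.001, 0, 0, 0, 0], [0, -0.0015, 0, 0, 0, 0], [0, -0.002, 0, 0, 0, 0], [0, -0.002, 0, 0, 0, 0], [0, -0.002, 0, 0, 0, 0]],
])

```text
clock: 18.05
eef_pos: [516.9, 133.4, 151.0]
tool_rot: [3.133, 0.002, -0.134]
force: [-1.7, -14.6, 8.1]
width: 17.3
```

```bash
python3 go.py
```

```text
clock 18.05 ledge pos [ -4.2  63.7 151. ] rot [ 3.1334e+00  2.0000e-03 -1.3440e-01] F ledge [  0.18 -14.72   8.07] w 17.3
```

>>> move_arm([
  [[0, 0, 0, 0, 0, 0], [0, 0, 0, 0, 0, 0], [0, 0, 0, 0, 0, 0], [0, 0, 0, 0, 0, 0], [0, 0, 0, 0, 0, 0], [0, 0, 0, 0, 0, 0], [0, 0, 0, 0, 0, 0], [0, 0, 0, 0, 0, 0], [0, 0, 0, 0, 0, 0], [0, 0, 0, 0, 0, 0], [0, 0, 0, 0, 0, 0], [0, 0, 0, 0, 0, 0], [0, 0, 0, 0, 0, 0], [0, 0, 0, 0, 0, 0]],
])

```text
clock: 19.8
eef_pos: [516.9, 133.4, 151.0]
tool_rot: [3.133, 0.002, -0.134]
force: [-2.4, -14.1, 8.1]
width: 17.0
```

```bash
python3 go.py
```

```text
clock 19.8 ledge pos [ -4.2  63.7 151. ] rot [ 3.1334e+00  2.0000e-03 -1.3430e-01] F ledge [ -0.59 -14.25   8.07] w 17.0
```

>>> move_arm([
  [[0, -0.0004, 0, 0, 0, 0], [0, -0.0007, 0, 0, 0, 0], [0, -0.0007, 0, 0, 0, 0], [0, -0.0007, 0, 0, 0, 0], [0, -0.0007, 0, 0, 0, 0], [0, -0.0007, 0, 0, 0, 0], [0, -0.0007, 0, 0, 0, 0], [0, -0.0007, 0, 0, 0, 0], [0, -0.0007, 0, 0, 0, 0], [0, -0.0007, 0, 0, 0, 0], [0, -0.0007, 0, 0, 0, 0], [0, -0.0007, 0, 0, 0, 0], [0, -0.0007, 0, 0, 0, 0], [0, -0.0007, 0, 0, 0, 0]],
])

```text
clock: 21.55
eef_pos: [516.9, 133.5, 151.1]
tool_rot: [3.133, 0.002, -0.135]
force: [-1.9, -14.9, 9.5]
width: 17.2
```

```bash
python3 go.py
```

```text
clock 21.55 ledge pos [ -4.2  63.8 151.1] rot [ 3.1325e+00  2.2000e-03 -1.3480e-01] F ledge [  0.04 -15.03   9.53] w 17.2
```

>>> move_arm([
  [[0, 0.001, 0, 0, 0, 0], [0, 0.003, 0, 0, 0, 0], [0, 0.005, 0, 0, 0, 0], [0, 0.007, 0, 0, 0, 0], [0, 0.009, 0, 0, 0, 0], [0, 0.012, 0, 0, 0, 0], [0, 0.016, 0, 0, 0, 0], [0, 0.02, 0, 0, 0, 0], [0, 0.026, 0, 0, 0, 0], [0, 0.032, 0, 0, 0, 0], [0, 0.038, 0, 0, 0, 0], [0, 0.044, 0, 0, 0, 0], [0, 0.044, -0.02, 0, 0, 0], [0, 0.044, -0.045, 0, 0, 0], [0, 0.044, -0.07, 0, 0, 0], [0, 0.044, -0.07, 0, 0, 0]],
])

```text
clock: 23.55
eef_pos: [513.4, 96.3, 222.7]
tool_rot: [-3.14, -0.004, -0.131]
force: [-0.3, 0.1, -1.2]
width: 17.1
```

```bash
python3 go.py -80 80 221;python3 - <<'E'
from cell import get_image,ctrl
from h import *
im=get_image("side")
b=cv2.resize(im["color"][170:270,240:350],None,fx=6,fy=6,interpolation=cv2.INTER_CUBIC)
cv2.imwrite("pics/v9.png",b)
E
```

```text
clock 23.55 ledge pos [ -2.8  26.5 222.7] rot [-3.1403 -0.0038 -0.1314] F ledge [-0.31  0.07 -1.22] w 17.1
target [443.8 159.5 221. ] shift m [-0.0772 -0.0535  0.0014] rotvec [-0.0013 -0.0038 -0.0004]
```

View pics/v9.png

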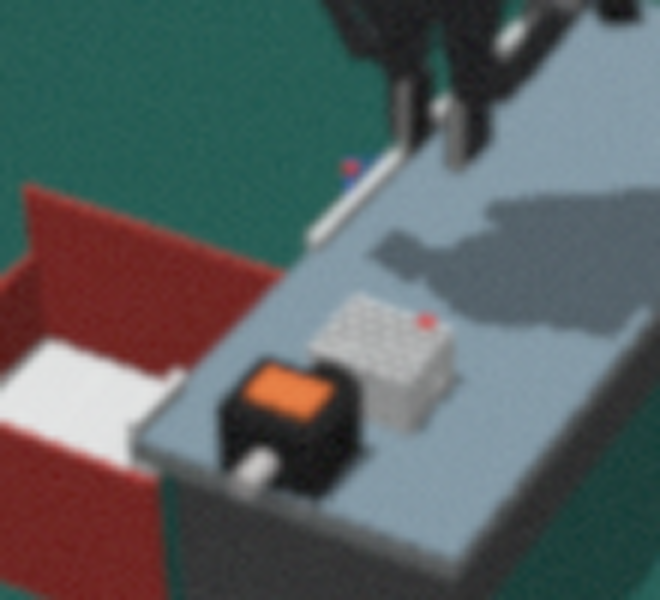

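```bash
python3 go.py -70 89 221; python3 sink.py -8 90 pics/fit3.png
```

```text
clock 23.6 ledge pos [ -3.6  26.  221.5] rot [-3.1412e+00 -1.5000e-03 -1.3130e-01] F ledge [ 0.53 -0.17 -0.29] w 16.7
target [454.9 167.1 221. ] shift m [-0.0664 -0.0629  0.0004] rotvec [-0.0003 -0.0015 -0.0003]
sink ledge [-1.064 65.546  0.122] 1.6205986267618742
```

View pics/fit3.png

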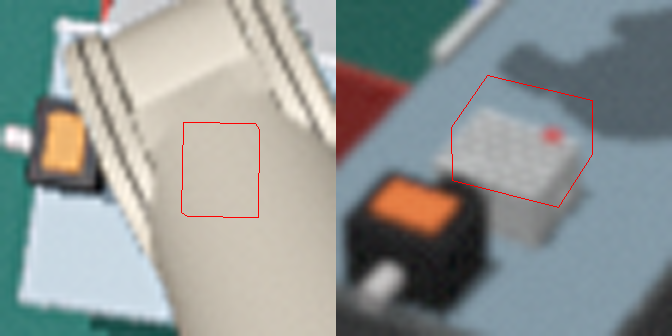

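The top camera is occluded, so that automatic fit is invalid. The contact geometry puts the sink centre at about ledge y = 92, x = -9, and the side view agrees. I'll go behind it on the -x side with the jaws shut.

>>> move_arm([
  [[-0.01, 0, 0, 0, 0, 0], [-0.03, -0.005, 0, 0, 0, 0], [-0.05, -0.015, 0, 0, 0, 0], [-0.06, -0.03, 0, 0, 0, 0], [-0.0664, -0.045, 0, 0, 0, 0], [-0.0664, -0.058, 0, 0, 0, 0], [-0.0664, -0.0635, 0, 0, 0, 0], [-0.0664, -0.0635, 0.015, 0, 0, 0], [-0.0664, -0.0635, 0.035, 0, 0, 0], [-0.0664, -0.0635, 0.05, 0, 0, 0], [-0.0664, -0.0635, 0.06, 0, 0, 0], [-0.0664, -0.0635, 0.067, 0, 0, 0], [-0.0664, -0.0635, 0.07, 0, 0, 0], [-0.0664, -0.0635, 0.07, 0, 0, 0]],
], jaw=0)

```text
clock: 25.45
eef_pos: [454.7, 167.9, 151.1]
tool_rot: [-3.141, -0.0, -0.131]
force: [0.2, -0.3, 0.5]
width: 0.2
```

```bash
python3 go.py -70 89 151;python3 - <<'E'
from cell import get_image,ctrl
from h import *
o=[]
for n,b in(("top",(150,230)),("side",(170,240))):
    a=get_image(n)["color"][b[0]:b[0]+100,b[1]:b[1]+110]; o.append(cv2.resize(a,None,fx=3.6,fy=3.6,interpolation=cv2.INTER_CUBIC))
cv2.imwrite("pics/v10.png",np.hstack(o))
E
```

```text
clock 25.45 ledge pos [-70.3  89.8 151.1] rot [-3.1415e+00 -3.0000e-04 -1.3090e-01] F ledge [ 0.2  -0.26  0.47] w 0.2
target [454.9 167.1 151. ] shift m [0.0003 0.0008 0.0001] rotvec [-0.0001 -0.0003  0.0001]
```

View pics/v10.png

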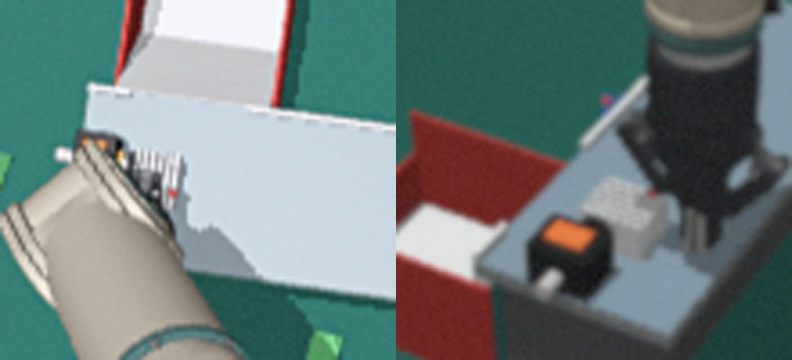

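>>> move_arm([
  [[0.004, 0, 0, 0, 0, 0], [0.008, 0, 0, 0, 0, 0], [0.012, 0, 0, 0, 0, 0], [0.016, 0, 0, 0, 0, 0], [0.02, 0, 0, 0, 0, 0], [0.024, 0, 0, 0, 0, 0], [0.028, 0, 0, 0, 0, 0], [0.032, 0, 0, 0, 0, 0], [0.036, 0, 0, 0, 0, 0], [0.04, 0, 0, 0, 0, 0], [0.044, 0, 0, 0, 0, 0], [0.048, 0, 0, 0, 0, 0], [0.052, 0, 0, 0, 0, 0], [0.056, 0, 0, 0, 0, 0], [0.06, 0, 0, 0, 0, 0], [0.064, 0, 0, 0, 0, 0]],
])

```text
clock: 27.55
eef_pos: [518.3, 159.3, 151.0]
tool_rot: [3.141, 0.0, -0.131]
force: [-0.6, -1.0, 0.2]
width: 0.4
```

```bash
python3 go.py;python3 - <<'E'
from cell import get_image,ctrl
from h import *
o=[]
for n,b in(("top",(150,230)),("side",(170,240))):
    a=get_image(n)["color"][b[0]:b[0]+100,b[1]:b[1]+110]; o.append(cv2.resize(a,None,fx=3.6,fy=3.6,interpolation=cv2.INTER_CUBIC))
cv2.imwrite("pics/v11.png",np.hstack(o))
E
```

```text
clock 27.55 ledge pos [ -6.2  89.5 151. ] rot [ 3.1414e+00  1.0000e-04 -1.3110e-01] F ledge [-0.52 -1.03  0.23] w 0.4
```

View pics/v11.png

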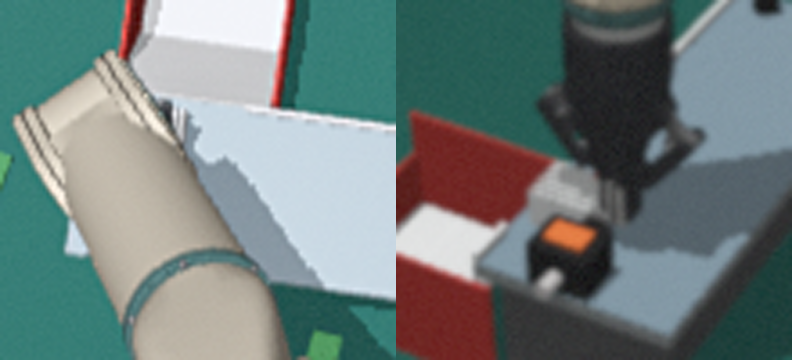

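>>> move_arm([
  [[0.004, 0, 0, 0, 0, 0], [0.009, 0, 0, 0, 0, 0], [0.014, 0, 0, 0, 0, 0], [0.019, 0, 0, 0, 0, 0], [0.024, 0, 0, 0, 0, 0], [0.03, 0, 0, 0, 0, 0], [0.036, 0, 0, 0, 0, 0], [0.042, 0, 0, 0, 0, 0], [0.048, 0, 0, 0, 0, 0], [0.054, 0, 0, 0, 0, 0], [0.06, 0, 0, 0, 0, 0], [0.06, 0, 0, 0, 0, 0], [0.06, 0, 0, 0, 0, 0]],
])

```text
clock: 29.28
eef_pos: [577.3, 151.6, 151.0]
tool_rot: [3.142, 0.0, -0.131]
force: [0.3, -0.2, -0.9]
width: 0.1
```

```bash
python3 go.py;python3 - <<'E'
from cell import get_image,ctrl
from h import *
o=[]
for n,b in(("top",(120,230)),("side",(170,205))):
    a=get_image(n)["color"][b[0]:b[0]+110,b[1]:b[1]+110]; o.append(cv2.resize(a,None,fx=3.6,fy=3.6,interpolation=cv2.INTER_CUBIC))
cv2.imwrite("pics/v12.png",np.hstack(o))
E
```

```text
clock 29.27 ledge pos [ 53.4  89.7 151. ] rot [ 3.1415e+00  3.0000e-04 -1.3100e-01] F ledge [ 0.31 -0.2  -0.88] w 0.1
```

View pics/v12.png

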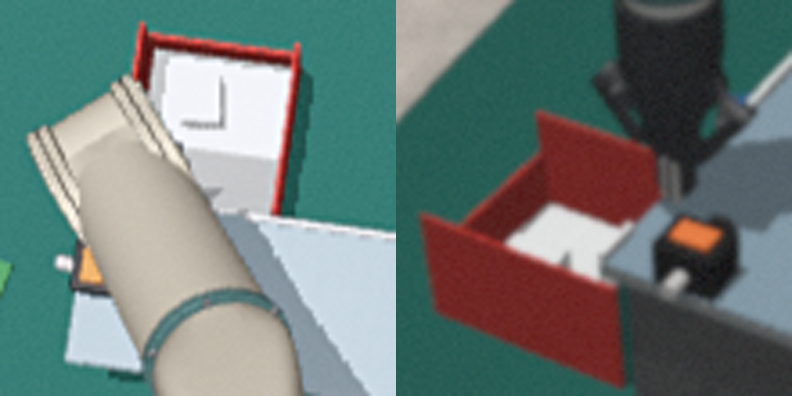

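The sink has dropped into the chute, visible in the top view near pixel (286,148). I'll raise the arm clear and check again.

>>> move_arm([
  [[0, 0, -0.01, 0, 0, 0], [0, 0, -0.03, 0, 0, 0], [0, 0, -0.06, 0, 0, 0], [0, 0, -0.09, 0, 0, 0], [-0.01, 0.02, -0.11, 0, 0, 0], [-0.02, 0.05, -0.11, 0, 0, 0], [-0.03, 0.09, -0.11, 0, 0, 0], [-0.04, 0.13, -0.11, 0, 0, 0], [-0.05, 0.17, -0.11, 0, 0, 0], [-0.06, 0.21, -0.11, 0, 0, 0], [-0.06, 0.24, -0.11, 0, 0, 0], [-0.06, 0.26, -0.11, 0, 0, 0], [-0.06, 0.26, -0.11, 0, 0, 0], [-0.06, 0.26, -0.11, 0, 0, 0]],
])

```text
clock: 31.12
eef_pos: [484.4, -97.1, 261.5]
tool_rot: [-3.141, -0.001, -0.13]
force: [-0.4, 1.2, 0.4]
width: 0.1
```

```bash
python3 go.py;python3 - <<'E'
from cell import get_image,ctrl
from h import *
o=[]
for n,b in(("top",(110,230)),("side",(140,200))):
    a=get_image(n)["color"][b[0]:b[0]+130,b[1]:b[1]+150]; o.append(cv2.resize(a,None,fx=2.6,fy=2.6,interpolation=cv2.INTER_CUBIC))
cv2.imwrite("pics/v13.png",np.hstack(o))
E
```

```text
clock 31.12 ledge pos [  -6.3 -169.1  261.5] rot [-3.1409e+00 -7.0000e-04 -1.2990e-01] F ledge [-0.56  1.11  0.44] w 0.1
```

View pics/v13.png

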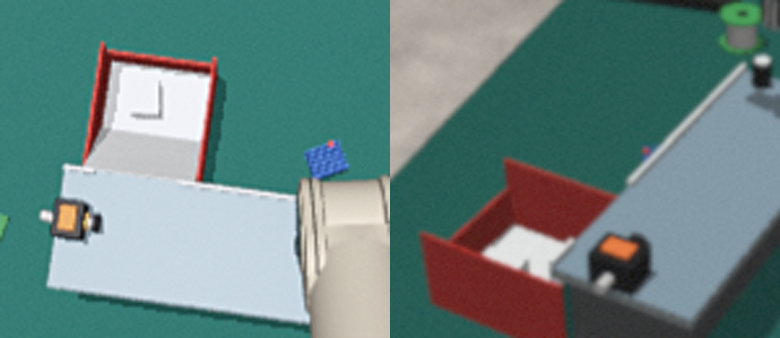

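```bash
python3 -c "
from cell import job
print(job.finish_job())"
```

```text
the job is handed in; nothing more can be done
None
```

The heat sink was pressed against the check plunger and then pushed through the gap into the red scrap chute. I handed the job in just after 31 s on the robot's clock.

- **Slide:** I pushed the grey heat sink along the deck with the two nearly closed fingers against its -y face. It was never gripped or lifted.
- **Press:** The wrist read 14.2 to 14.6 N along the ledge for about 1.8 s, then about 15 N for 1.5 s more. Part of that is deck friction. The measured spring travel of about 2.1 to 2.3 mm puts the force on the plunger nearer 11 N. Both figures lie between 8 and 17 N, but I have no direct reading of the plunger force.
- **Drop:** I came in from the -x side with the jaws shut and pushed the heat sink squarely through the gap.
- **Last checks:** The final top picture shows the heat sink lying in the chute, underside up, clear of the walls. The deck is empty apart from the plunger block and the capacitor, which is still standing. The gripper was in the air, touching nothing. I did not check the tape roll in the last pictures, but nothing went near it.
- **Disagreements:**
    - While pressing, the fingers also felt 8 to 9.5 N upward, probably friction and flex of the arm. The picture taken earlier in the press, at about 8 N, showed no tilt of the heat sink.
    - My outline fit of the heat sink was unreliable once the arm blocked the top camera, so from there I worked from contact geometry and the side picture.

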